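# Clamp a soapstone blank in the carving bench's quick-release vise

### The job

Clamp the soapstone blank in the front vise of the small carving bench. Squeeze the quick-release lever against its grip post and, keeping it squeezed, slide the jaw gently up to the stone until the stone stands square between the two linings; let the lever go, then turn the crank clockwise until the stone is held hand-tight, firm but without crushing the soft stone. Leave the crank and lever standing free and do not disturb the pencil tin, the vase or the mallet.

Things in the scene. Friction and masses are not known exactly. Their poses are not given: they have to be found in the camera images.
- bench: Fixed small beech carving bench, top 236 x 300 mm, upper face 150 mm above the table, grey iron vise on its front edge. Origin: on the table, below the middle of the rear (fixed) jaw's cork face. x: horizontal, the vise's closing direction, from crank to bench; y: along the jaws; z: up. The bench lies at x > 0; moving jaw, lever and crank at x < 0. Screw axis: along x, y = 0, 90 mm up.
- rear_lining: Cork lining of the fixed rear jaw, 120 mm wide (y), 63 to 148 mm above the table, its front face in the bench's x = 0 plane; origin and axes as the bench's. This cork and that on the moving jaw bear on the stone when the vise is tight.
- jaw (a joint): Travel (m) of the moving jaw: 0 fully open, grows closing, range 0 to 0.1; opening = 0.125 minus this, so near 0.075 on the 50 mm stone. Lever, post, screw, crank and two 18 mm guide rods (y = -28, +28 mm, tops 99 mm up, under the stone) move with it. Lever squeezed: slides against about 4 N. Lever released: locked to the screw thread, up to 8 mm free play, then 8 mm per turn.
- jaw_face (a point): On the moving jaw: middle of its cork face, at 150 mm above the table; axes as the bench's. Behind it (-x) the iron jaw is 36 mm thick, 124 mm wide, 55 to 148 mm up; the screw boss reaches 50 mm behind the cork face.
- post_top (a point): Top middle of the grip post, a fixed upright iron block on top of the moving jaw, 12 mm thick (x), 32 mm wide (y), 146 to 210 mm above the table; this point is 210 mm up, 14 mm behind the jaw's cork face. The post's faces lie 8 mm (stone side) and 20 mm (lever side) behind the cork face.
- lever_pad (a point): Middle of the crank-side face of the quick-release lever's upright steel finger pad: 8 mm thick, 28 mm wide (y), 166 to 212 mm above the table; this point is 190 mm up. At rest it lies 58 mm behind the jaw's cork face (post and pad 50 mm over their outer faces); fully squeezed it has swung 17 mm towards the post (33 mm over both).
- lever (a joint): Quick-release lever, hinged on the jaw 125 mm up: 0 at rest (jaw locked), grows as the pad nears the post, 0.26 rad fully squeezed; hold it above 0.2 to slide the jaw. Spring: 5 N at the pad at first, 8 N fully squeezed. Let go, it springs back to 0; the half-nut inside may ride on a thread crest and then drops home by itself while the crank is turned, within one turn.
- crank (a joint): Crank angle (rad, -10 to 16); grows clockwise seen from the crank looking along the bench's +x = tightening; 0 and whole turns: grip straight up; a quarter turn on it is at the -y side. Free: 1 N at the grip for up to 1.2 turns until the jaw bears on the stone; then steeply stiffer, 10 N of clamping per 0.1 rad. It stays where it is left.
- grip_mid (a point): Middle of the crank's grip: dark wood roller 20 mm thick, 50 mm long, parallel to the screw, free to spin on its pin, 55 mm from the screw axis, 107 mm behind the jaw's cork face. Use its position only. Push along its circle: 5 N or less = stone still loose, 8 to 12 N = well held (about 10 N of clamping per N of push), above 14 N = stone crushed. Turn slowly (20 mm/s) once it stiffens.
- screw_end (a point): On the screw axis at the hub's front face, 80 mm behind the jaw's cork face, 90 mm above the table; moves with the jaw. The crank arm (its front face in this plane) is 18 mm wide and ends 64 mm from the axis; a counterweight reaches 45 mm out on the other side. The grip stands out from the arm, away from the bench.
- stone: Soapstone blank, plain stone block 50 (x) x 90 (y) x 62 mm (z), about 0.75 kg, loose on the two guide rods between the jaws, top 161 mm above the table; origin in the middle of its underside. It stands up to 20 mm off the rear lining and a little askew; the closing jaw pushes it square against the rear lining.
- pencil_tin: Flat red tin of pencils, 130 x 240 x 30 mm, to be left alone; origin in the middle of its underside.
- vase: Green glass vase, 90 mm wide, 140 mm high, with red flowers up to 290 mm, to be left alone; origin in the middle of its underside.
- mallet: Small round carver's mallet, 195 mm long, head 52 mm thick, lying on the bench top, to be left alone; origin on its underside.
Mind the look-alikes: they are no part of the job. What is meant by the stone is not blue, orange or yellow, and is the smaller of those in its own colour.

How it is judged (in metres and radians):
On the way, in this order (a step that is already met when the one before it is completed fails the run):
1. the lever is squeezed while the jaw still stands open (value of joint lever above 0.18 rad and value of joint jaw below 0.065 m), for 0.1 s.
2. with the lever kept squeezed, the jaw is slid up to the stone (opening under 54 mm) (value of joint lever above 0.18 rad and value of joint jaw above 0.071 m), for 0.1 s.
3. with the lever back at rest, the crank has tightened the vise on the stone (65 N or more) (value of joint lever below 0.05 rad and contact force between rear_lining and stone above 65 N), for 0.3 s.
At the end, for the whole second after the job is handed in: The stone is clamped between the linings with 65 to 150 N, square to the jaws within 2 degrees, upright and still resting on the guide rods within 25 mm of the jaws' middle; the lever is back at rest (under 0.05 rad) (all of step 3 and contact force between rear_lining and stone below 150 N and angle between the x axis of stone and the x axis of bench, either way round below 0.035 rad and angle between stone's own z axis and vertical below 0.035 rad and y of stone in the frame of bench between -0.025 and 0.025 m and z of stone in the frame of bench between 0.095 and 0.104 m and linear speed of stone below 0.01 m/s); the robot touches nothing.
It fails at once if the stone is crushed (clamped with more than 150 N at any moment) (contact force between rear_lining and stone above 150 N).
It fails at once if the freed jaw is rammed into the stone (more than 50 N while the lever is squeezed) (value of joint lever above 0.13 rad and contact force between rear_lining and stone above 50 N).
It fails at once if the pencil tin, the vase or the mallet is moved by more than 30 mm (distance of any of pencil_tin, vase, mallet from where it was at the start of the episode above 0.03 m).
It also fails if it takes over 72 s, if anything falls off the work surface, if the arm or the gripper's body presses on something with over 40 N, if the wrist force passes 120 N, or if a joint passes its speed limit or range.

### The arm

A 6-joint arm with a two-finger parallel gripper is mounted at the origin on the work surface. World frame = base frame: x ahead of the robot, y to its left, z up, the work surface at z = 0. Lengths are in m, angles in degrees, forces in N, time in s.
With the tool pointing down it reaches from about 0.4 to 0.825 m from the base axis. Payload 7 kg.
Tool frame: the origin (TCP) lies midway between the tips of the shut fingers; the grasp point (between the pads) lies 19 mm behind it (ctrl.hold_point_z is the distance from the TCP to the grasp point, in m); z points along the fingers, y is the line along which they close (so a half turn about z gives the same grasp; the last joint's range is limited). The gripper opens to 88 mm and grips with 3 to 60 N. Pads are 19 mm wide; open, the fingers measure 130 mm over their backs; the gripper's body (78 mm by 193 mm) begins 47 mm behind the grasp point.
Start: joints at [91.679, 20.546, 0.682, 0, -70.136, -16.507], TCP at [0.173, 0.652, 0.227] pointing down, gripper open.
Joint ranges: [-176.03, 176.03], [-82.01, 121.73], [-58.28, 71.71], [-173.87, 95.51], [-174.79, -0.11], [-173.66, 173.66]. Speed limits (degrees/s): [136.94, 136.94, 172.46, 180, 180, 180].

### API

Orientations are given as [roll, pitch, yaw] about the fixed x, y, z axes, in that order (R = Rz(yaw) Ry(pitch) Rx(roll)).
In Python, from plant import ctrl gives the robot as it stands.
- The arm moves only by the tool apply_moves, never from a script. Its argument "deltas" is a list of rows, each an object with "fingers": the finger opening in mm, from 0 to 87.6; "delta_pos": the shift along the tool's x, y, z in mm, a list of three; "angular": the turn, a rotation vector about the tool's x, y, z in degrees, a list of three. A call has 1 to 10 rows; each row is the pose to reach, as a shift and turn from the pose commanded when the call began, along the tool's axes at that moment; what a row does not reach only later rows make up. A row lasts 1/10 s, in which the tool goes at most 50 mm and 8.59 degrees, less where a joint would pass 70% of its speed; a pose out of reach is approached as far as the arm can. A call with a gripper value outside its range is refused whole. The fingers move at their own pace and stop on an object; the grip force is fixed at half the most. Time passes only in rows, so rows that repeat a pose let the fingers close. It gives the time, the measured TCP pose, the force, the opening and the grip force at its end, in the units of the state.
- ctrl.get_obs(): the state, without advancing time (a new reading comes with each control period).
- ctrl.snapshot(name): name is "side" or "top" or "wrist"; returns the picture (384x512x3 uint8, red, green, blue); there is no depth.
- ctrl.camera_params(name): a dict with "fx", "fy", "cx", "cy" (pixels), "cam_to_world" (4x4, takes a point from camera to world coordinates); the wrist camera has in their place "mount" (4x4, takes a point from camera to tool coordinates, whose origin is the TCP and whose axes are the flange's). Camera axes: x right, y up, looking along -z (the intrinsics and any distortion apply to the point x, -y, -z); pixel columns grow to the right and rows downward; lengths in m; the calibration is good to about 2 mm. A picture is of the moment at which its call begins: read the wrist's pose just before it. camera_params takes no time and is no camera call.
- ctrl.close_job(): hands the job in; it is judged then, once.
The state is a dict: "clock": time; "joint_pos": joint angles; "qvel": joint speeds; "tau": joint torques, N m; "tool_pos": TCP position; "orientation": TCP orientation; "force": force on the tool from outside, world axes, zero at the start; "moment": the same for the moment, N m; "opening": finger opening in m; "gripper_force": force on a finger pad.
Only numpy, scipy, OpenCV 4.12 (cv2) and the standard library are available. Lean on these libraries where they do the work, as an engineer would, in place of code of your own. Each camera call takes 0.05 s, during which the arm holds its last target. There are 200 camera calls.

## Working session

There is one attempt and no reset: what is moved stays moved. The work goes in short steps, Python scripts to look and compute and a tool call to move; the robot and the scene stay as the last step left them, time stands still between calls to the robot, and variables do not carry over. Pictures are saved under pics/ and viewed, at most 10 in all, crops included, and the job is handed in when it is done.

Besides the shell and the picture viewer there is one more tool, called after "Request:" in YAML: its name, and indented under it one key for each argument. apply_moves: Moves the arm, as the interface text tells. Its arguments: {"type":"object","properties":{"deltas":{"type":"array"}},"required":["deltas"]}

```bash
mkdir -p pics; ls
python3 - <<'E'
from plant import ctrl
import cv2,numpy as np
np.set_printoptions(precision=4,suppress=True)
o=ctrl.get_obs();print(o)
ims=[]
for n in("side","top","wrist"):
    im=ctrl.snapshot(n);cv2.imwrite(f"pics/{n}0.png",im[:,:,::-1]);print(n,ctrl.camera_params(n))
E
```

```text
pics
{'clock': 0.0, 'joint_pos': array([ 91.6809,  20.5918,   0.6335,  -0.0186, -70.1346, -16.5072]), 'qvel': array([-0.0123,  0.0077, -0.0065, -0.0307, -0.0507, -0.04  ]), 'tau': array([ -0.0002, -58.2713,  29.3053,   6.9974,   0.007 ,  -0.0001]), 'tool_pos': array([0.1726, 0.6521, 0.2256]), 'orientation': array([179.906 ,  -0.0097, -14.8326]), 'force': array([-0.8388, -0.3272,  0.1235]), 'moment': array([ 0.0097,  0.0025, -0.0042]), 'gripper_force': 0.0, 'opening': 0.08790599908179701}
side {'fx': 389.2802546743408, 'fy': 389.2802546743408, 'cx': 258.17799131930525, 'cy': 196.38990631500425, 'cam_to_world': array([[ 0.8399,  0.4007, -0.3659, -0.0057],
       [-0.5427,  0.6203, -0.5663, -0.7403],
       [ 0.0001,  0.6743,  0.7385,  1.1309],
       [ 0.    ,  0.    ,  0.    ,  1.    ]])}
top {'fx': 394.09272048439453, 'fy': 394.09272048439453, 'cx': 254.8944331162971, 'cy': 197.56630351650963, 'cam_to_world': array([[-0.0248,  0.9983, -0.0534,  0.4477],
       [-0.9997, -0.0248,  0.0005,  0.0595],
       [-0.0008,  0.0534,  0.9986,  1.3575],
       [ 0.    ,  0.    ,  0.    ,  1.    ]])}
wrist {'fx': 297.1236550605053, 'fy': 297.1236550605053, 'cx': 253.18879570962898, 'cy': 192.10121471402184, 'mount': array([[-0.0008,  0.9605,  0.2783,  0.0753],
       [ 1.    ,  0.0004,  0.0013, -0.0008],
       [ 0.0011,  0.2783, -0.9605, -0.1575],
       [ 0.    ,  0.    ,  0.    ,  1.    ]])}
```

View pics/side0.png

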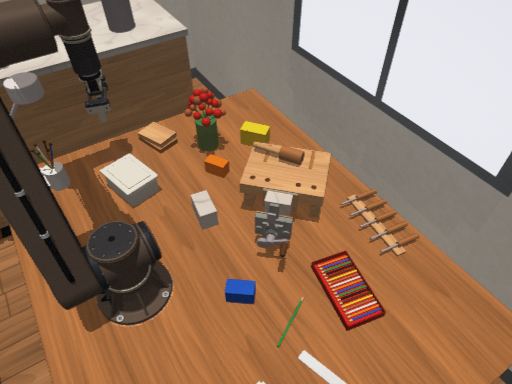

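View pics/top0.png

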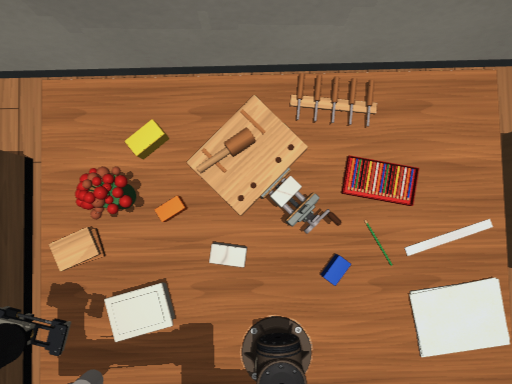

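The side view shows the bench at (285,175) with the vise in front at (275,220). The top view shows the vise from (275,185) to (335,220).

Grey/white stone candidates in the top view are the block in the vise at (286,190) and the block on the table at (228,254). The description fits the one in the vise, which is the smaller and sits between the jaws. I'll confirm with an enlarged crop.

```bash
cat > h.py <<'E'
import numpy as np,cv2
from plant import ctrl
np.set_printoptions(precision=4,suppress=True)
from scipy.spatial.transform import Rotation as Rn
def pose():
    o=ctrl.get_obs();T=np.eye(4);T[:3,:3]=Rn.from_euler('xyz',o['orientation'],degrees=True).as_matrix();T[:3,3]=o['tool_pos'];return T
def ray(n,u,v,T=None):
    p=ctrl.camera_params(n);C=p['cam_to_world'] if n!='wrist' else T@p['mount']
    d=C[:3,:3]@np.array([(u-p['cx'])/p['fx'],-(v-p['cy'])/p['fy'],-1]);return C[:3,3],d
def onz(n,u,v,z,T=None):
    c,d=ray(n,u,v,T);return c+d*(z-c[2])/d[2]
def pix(n,P,T=None):
    p=ctrl.camera_params(n);C=p['cam_to_world'] if n!='wrist' else T@p['mount']
    q=np.linalg.inv(C)@np.r_[P,1];return np.array([p['cx']+p['fx']*q[0]/-q[2],p['cy']-p['fy']*q[1]/-q[2]])
E
python3 - <<'E'
from h import *
a=cv2.imread('pics/top0.png')[160:250,255:355];b=cv2.imread('pics/side0.png')[180:270,240:340]
f=lambda x:cv2.resize(x,(400,360),interpolation=cv2.INTER_CUBIC)
cv2.imwrite('pics/c1.png',np.hstack([f(a),f(b)]))
# bench corners
for u,v in((188,159),(254,96),(308,149),(240,215)):print(onz('top',u,v,.15))
for u,v in((247,144),(331,154),(323,198),(240,184)):print('s',onz('side',u,v,.15))
E
```

```text
[0.6366 0.2622 0.15  ]
[0.8288 0.0538 0.15  ]
[ 0.6584 -0.1088  0.15  ]
[0.4601 0.1058 0.15  ]
s [0.5936 0.2673 0.15  ]
s [0.8302 0.0448 0.15  ]
s [ 0.6615 -0.1139  0.15  ]
s [0.4587 0.0961 0.15  ]
```

View pics/c1.png

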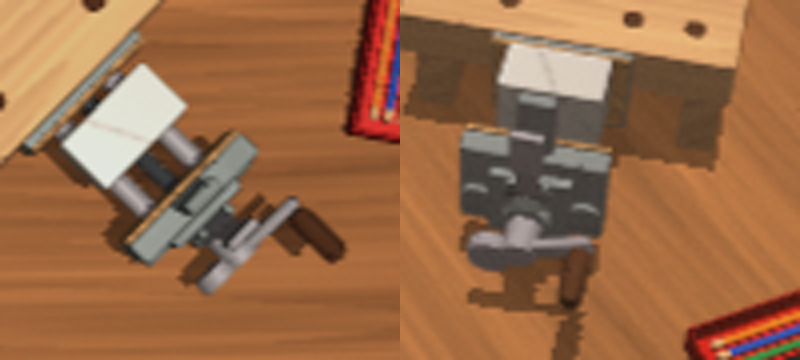

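The crop shows a grey-white blank on the guide rods between the jaws, with the moving jaw open about 40 mm short of it. The post and lever sit on top of the jaw, and the crank grip points to the -y side, at full top image (338,217). The stone is confirmed: the grey block on the table is not in the vise. Next I'll locate the vise numerically.

Run:
```python
from h import *
f=lambda u,v:(255+u/4,160+v/4)
g=lambda u,v:(240+(u-400)/4,180+v/4)
P={}
for k,c,z in(('rearA',(140,40),.148),('rearB',(33,148),.148),('jawA',(235,133),.148),('jawB',(125,243),.148),('backA',(255,150),.148),('backB',(150,263),.148),
 ('st1',(145,65),.161),('st2',(186,105),.161),('st3',(108,188),.161),('st4',(62,145),.161)):
    P[k]=onz('top',*f(*c),z);print(k,P[k])
for k,c,z in(('jawR',(611,152),.148),('jawL',(461,132),.148),('rearR',(630,58),.148),('rearL',(496,36),.148)):
    P[k]=onz('side',*g(*c),z);print('s',k,P[k])
for a,b in(('rearA','rearB'),('jawA','jawB'),('st1','st4'),('st2','st3'),('backA','backB'),('rearR','rearL'),('jawR','jawL')):
    d=P[a]-P[b];print(a,np.linalg.norm(d),np.degrees(np.arctan2(d[1],d[0]))+90,(P[a]+P[b])/2)
```

```text
rearA [ 0.5949 -0.0515  0.148 ]
rearB [0.5136 0.0332 0.148 ]
jawA [ 0.5213 -0.1224  0.148 ]
jawB [ 0.439  -0.0354  0.148 ]
backA [ 0.5078 -0.1373  0.148 ]
backB [ 0.4232 -0.0541  0.148 ]
st1 [ 0.5741 -0.0535  0.161 ]
st2 [ 0.5427 -0.0838  0.161 ]
st3 [ 0.4811 -0.0227  0.161 ]
st4 [0.5146 0.0114 0.161 ]
s jawR [ 0.5242 -0.1276  0.148 ]
s jawL [ 0.4331 -0.0435  0.148 ]
s rearR [ 0.5996 -0.0525  0.148 ]
s rearL [0.5173 0.0317 0.148 ]
rearA 0.11739513915021337 43.85304529953165 [ 0.5542 -0.0092  0.148 ]
jawA 0.11973183927871073 43.4085295349933 [ 0.4801 -0.0789  0.148 ]
st1 0.08802773407196848 42.509730189819685 [ 0.5443 -0.0211  0.161 ]
st2 0.08686189352853305 45.249361288626915 [ 0.5119 -0.0532  0.161 ]
backA 0.11865279120031039 45.45690533446662 [ 0.4655 -0.0957  0.148 ]
rearR 0.11769820208258995 44.36070263352627 [ 0.5584 -0.0104  0.148 ]
jawR 0.12396289798158959 47.28659551509875 [ 0.4787 -0.0856  0.148 ]
```

```bash
cat >> h.py <<'E'
def tgt(pos,yaw,tilt=0):
    "delta to TCP pos; tool down, yaw, then tilt about tool y (deg)"
    T=pose();R=Rn.from_euler('xyz',[180,0,yaw],degrees=True)*Rn.from_euler('y',tilt,degrees=True)
    R0=Rn.from_matrix(T[:3,:3]);print('dp',R0.inv().apply(np.array(pos)-T[:3,3])*1000,'ang',(R0.inv()*R).as_rotvec(degrees=True))
E
python3 - <<'E'
from h import *
tgt([.35,.45,.36],-20);tgt([.4624,-.096,.32],-46)
E
```

```text
dp [ 223.1971  150.1947 -133.9313] ang [ 0.0717 -0.0101  5.1663]
dp [471.6305 649.1713 -93.274 ] ang [ 0.0684 -0.0263 31.1663]
```

Request:
apply_moves:
  deltas:
    - {"fingers":87,"delta_pos":[30,20,-50],"angular":[0,0,0]}
    - {"fingers":87,"delta_pos":[60,40,-90],"angular":[0,0,0]}
    - {"fingers":87,"delta_pos":[90,70,-120],"angular":[0,0,5]}
    - {"fingers":87,"delta_pos":[120,105,-134],"angular":[0,0,8]}
    - {"fingers":87,"delta_pos":[150,145,-134],"angular":[0,0,10]}
    - {"fingers":87,"delta_pos":[180,185,-134],"angular":[0,0,13]}
    - {"fingers":87,"delta_pos":[210,225,-134],"angular":[0,0,16]}
    - {"fingers":87,"delta_pos":[240,265,-134],"angular":[0,0,20]}
    - {"fingers":87,"delta_pos":[270,305,-134],"angular":[0,0,24]}
    - {"fingers":87,"delta_pos":[300,345,-134],"angular":[0,0,28]}

```text
clock: 1.15
tool_pos: [0.3696, 0.2524, 0.3607]
orientation: [-180.0, 0.0, -43.0]
force: [0.6, 0.4, 0.5]
opening: 0.0872
gripper_force: 0.0
```

Run:
```python
from h import *
print(pose()[:3,3]);tgt([.4624,-.096,.32],-46)
```

```text
[0.3696 0.2524 0.3607]
dp [305.3607 191.7434  40.5268] ang [-0.0335  0.0134  3.0396]
```

Request:
apply_moves:
  deltas:
    - {"fingers":87,"delta_pos":[40,25,0],"angular":[0,0,3]}
    - {"fingers":87,"delta_pos":[80,50,0],"angular":[0,0,3]}
    - {"fingers":87,"delta_pos":[120,75,0],"angular":[0,0,3]}
    - {"fingers":87,"delta_pos":[160,100,0],"angular":[0,0,3]}
    - {"fingers":87,"delta_pos":[200,125,10],"angular":[0,0,3]}
    - {"fingers":87,"delta_pos":[240,150,20],"angular":[0,0,3]}
    - {"fingers":87,"delta_pos":[275,172,30],"angular":[0,0,3]}
    - {"fingers":87,"delta_pos":[305,192,40],"angular":[0,0,3]}
    - {"fingers":87,"delta_pos":[305,192,40],"angular":[0,0,3]}
    - {"fingers":87,"delta_pos":[305,192,40],"angular":[0,0,3]}

```text
clock: 2.15
tool_pos: [0.4624, -0.0946, 0.32]
orientation: [179.9, 0.0, -46.0]
force: [0.2, 0.4, -0.0]
opening: 0.0873
gripper_force: 0.0
```

Run:
```python
from h import *
T=pose();np.save('T1.npy',T);print(T[:3,3],ctrl.get_obs()['orientation'],ctrl.get_obs()['joint_pos'])
im=ctrl.snapshot('wrist')[:,:,::-1];cv2.imwrite('pics/w1.png',cv2.resize(im,(768,576),interpolation=cv2.INTER_CUBIC));cv2.imwrite('pics/w1r.png',im)
```

```text
[ 0.4624 -0.0946  0.32  ] [179.9371   0.0456 -45.9772] [ 12.4134  -1.9535 -14.6604  -0.006  -77.3706  31.6108]
```

View pics/w1.png

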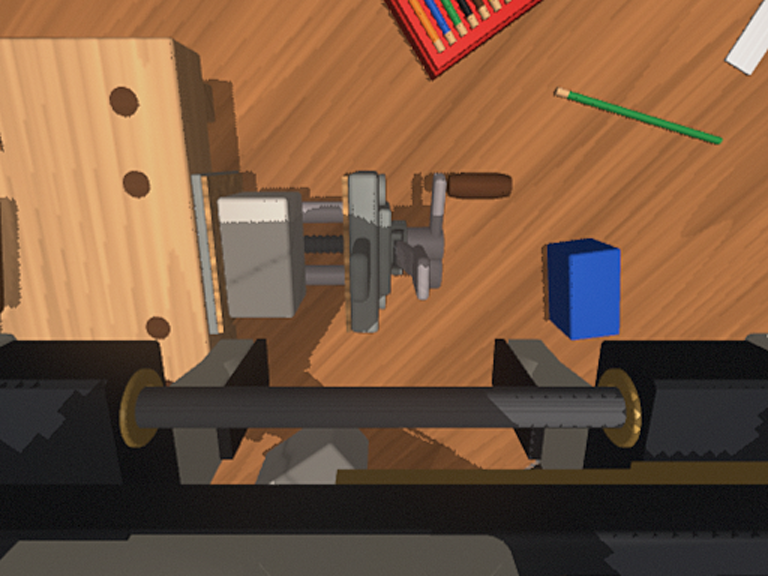

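The wrist view (1.5x) shows the moving jaw at (365,250), the post's dark top at (360,270), the lever pad at (423,280), the crank arm at (438,220) and the grip at (480,185). The stone is at (260,255) and the rear cork at (213,255).

Run:
```python
from h import *
T=np.load('T1.npy')
ex=np.array([.7193,.6947,0]);ey=np.array([-.6947,.7193,0]);O=np.array([.554,-.009,0])
def b(P):d=P-O;return np.array([d@ex,d@ey,P[2]])*1000
s=1.5
for k,(u,v),z in(('jawcork -y',(345,175),.148),('jawcork +y',(347,331),.148),('rearcork -y',(207,177),.148),('rearcork +y',(221,332),.148),('grip end',(511,186),.12),('grip in',(450,184),.12),('st',(218,198),.161),('st',(222,317),.161),('st',(289,199),.161),('st',(293,317),.161)):
    print(k,b(onz('wrist',u/s,v/s,z,T)))
C=O-.102*ex
for k,x,y,z in(('post c',-8,-16,210),('post',-8,16,210),('post',-20,-16,210),('post',-20,16,210),('pad',-58,14,212),('pad',-58,-14,212),('scr',-80,0,90)):
    print(k,x,y,z,pix('wrist',C+ex*x/1e3+ey*y/1e3+[0,0,z/1e3],T)*s)
im=cv2.imread('pics/w1r.png')[100:240,200:360]
cv2.imwrite('pics/c2.png',cv2.resize(im,(686,600),interpolation=cv2.INTER_CUBIC))
```

```text
jawcork -y [-99.4622 -61.4236 148.    ]
jawcork +y [-98.3772  58.4067 148.    ]
rearcork -y [ -0.3846 -60.0761 148.    ]
rearcork +y [  1.5042  59.2107 148.    ]
grip end [-227.1391  -52.0386  120.    ]
grip in [-179.3078  -53.5874  120.    ]
st [-11.4102 -46.3381 161.    ]
st [ -5.431   41.8771 161.    ]
st [-60.9528 -45.6284 161.    ]
st [-58.9427  41.9014 161.    ]
post c -8 -16 210 [356.2851 255.1822]
post -8 16 210 [357.0546 304.8534]
post -20 -16 210 [375.8997 255.1735]
post -20 16 210 [376.046  304.8453]
pad -58 14 212 [436.6863 302.7943]
pad -58 -14 212 [438.3076 259.0536]
scr -80 0 90 [445.2493 244.5383]
```

View pics/c2.png

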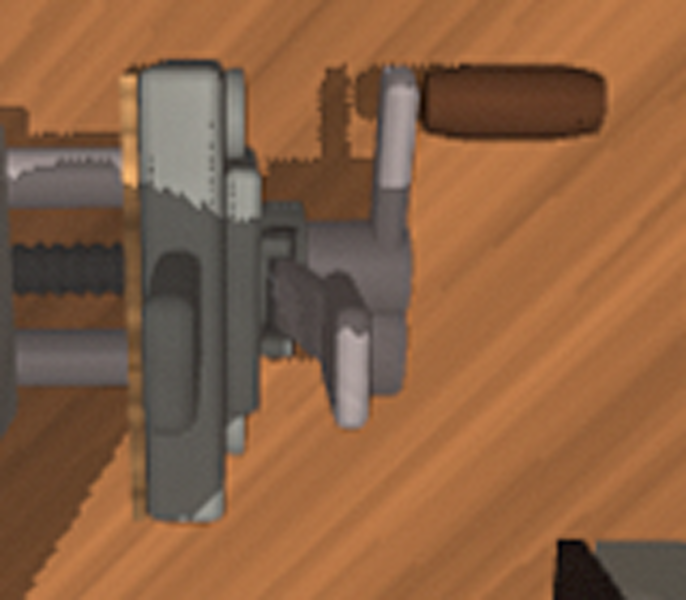

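```bash
cat >> h.py <<'E'
A=np.radians(43.4);ex=np.array([np.cos(A),np.sin(A),0]);ey=np.array([-np.sin(A),np.cos(A),0])
O=np.array([.5549,-.0092,0])
def W(x,y,z):return O+ex*x/1e3+ey*y/1e3+np.array([0,0,z/1e3])
def B(P):d=np.asarray(P)-O;return np.array([d@ex,d@ey,P[2]])*1000
E
python3 - <<'E'
from h import *
T=np.load('T1.npy');s=1.5
for k,(u,v),z in(('jawcork -y',(345,175),.148),('jawcork +y',(347,331),.148),('rearcork -y',(207,177),.148),('rearcork +y',(221,332),.148),('post',(360,277.5),.21),('pad outer',(429,278),.212)):
    print(k,B(onz('wrist',u/s,v/s,z,T)))
print(B(pose()[:3,3]));tgt(W(-123.5,-.8,174),-46.6)
E
```

```text
jawcork -y [-99.3264 -61.7037 148.    ]
jawcork +y [-99.5032  58.1313 148.    ]
rearcork -y [ -0.2685 -59.3131 148.    ]
rearcork +y [  0.3642  59.9869 148.    ]
post [-112.5816   -2.2928  210.    ]
pad outer [-155.1835   -2.9344  212.    ]
[-125.2355    1.9858  320.4707]
dp [  2.8439  -1.7359 146.4696] ang [0.0138 0.0143 0.7117]
```

Request:
apply_moves:
  deltas:
    - {"fingers":87,"delta_pos":[3.5,-1.5,30],"angular":[0,0,0.7]}
    - {"fingers":87,"delta_pos":[3.5,-1.5,60],"angular":[0,0,0.7]}
    - {"fingers":87,"delta_pos":[3.5,-1.5,85],"angular":[0,0,0.7]}
    - {"fingers":87,"delta_pos":[3.5,-1.5,105],"angular":[0,0,0.7]}
    - {"fingers":87,"delta_pos":[3.5,-1.5,120],"angular":[0,0,0.7]}
    - {"fingers":87,"delta_pos":[3.5,-1.5,132],"angular":[0,0,0.7]}
    - {"fingers":87,"delta_pos":[3.5,-1.5,140],"angular":[0,0,0.7]}
    - {"fingers":87,"delta_pos":[3.5,-1.5,146],"angular":[0,0,0.7]}
    - {"fingers":87,"delta_pos":[3.5,-1.5,146],"angular":[0,0,0.7]}

```text
clock: 3.1
tool_pos: [0.4661, -0.0949, 0.1743]
orientation: [180.0, 0.0, -46.5]
force: [0.3, 0.2, -0.4]
opening: 0.0868
gripper_force: 0.0
```

Request:
apply_moves:
  deltas:
    - {"fingers":60,"delta_pos":[0,0,0],"angular":[0,0,0]}
    - {"fingers":54,"delta_pos":[0,0,0],"angular":[0,0,0]}
    - {"fingers":48,"delta_pos":[0,0,0],"angular":[0,0,0]}
    - {"fingers":42,"delta_pos":[0,0,0],"angular":[0,0,0]}
    - {"fingers":38,"delta_pos":[0,0,0],"angular":[0,0,0]}
    - {"fingers":34,"delta_pos":[0,0,0],"angular":[0,0,0]}
    - {"fingers":30,"delta_pos":[0,0,0],"angular":[0,0,0]}
    - {"fingers":28,"delta_pos":[0,0,0],"angular":[0,0,0]}
    - {"fingers":28,"delta_pos":[0,0,0],"angular":[0,0,0]}
    - {"fingers":28,"delta_pos":[0,0,0],"angular":[0,0,0]}

```text
clock: 4.1
tool_pos: [0.4667, -0.0948, 0.1749]
orientation: [-180.0, -0.0, -46.5]
force: [2.3, 4.6, 4.9]
opening: 0.0351
gripper_force: 32.6
```

Request:
apply_moves:
  deltas:
    - {"fingers":26,"delta_pos":[0,-2,0],"angular":[0,0,0]}
    - {"fingers":26,"delta_pos":[0,-5,0],"angular":[0,0,0]}
    - {"fingers":26,"delta_pos":[0,-9,0],"angular":[0,0,0]}
    - {"fingers":26,"delta_pos":[0,-13,0],"angular":[0,0,0]}
    - {"fingers":26,"delta_pos":[0,-17,0],"angular":[0,0,0]}
    - {"fingers":26,"delta_pos":[0,-21,0],"angular":[0,0,0]}
    - {"fingers":26,"delta_pos":[0,-25,0],"angular":[0,0,0]}
    - {"fingers":26,"delta_pos":[0,-29,0],"angular":[0,0,0]}
    - {"fingers":26,"delta_pos":[0,-32,0],"angular":[0,0,0]}
    - {"fingers":26,"delta_pos":[0,-33,0],"angular":[0,0,0]}

```text
clock: 5.1
tool_pos: [0.4885, -0.0735, 0.1749]
orientation: [179.8, 0.0, -46.5]
force: [-7.6, -2.0, 11.7]
opening: 0.0348
gripper_force: 31.8
```

Run:
```python
from h import *
o=ctrl.get_obs();print(B(pose()[:3,3]),o['force']@ex,o['force'],o['opening'])
im=ctrl.snapshot('wrist')[:,:,::-1];cv2.imwrite('pics/w2.png',im)
im=ctrl.snapshot('side')[:,:,::-1];cv2.imwrite('pics/s2.png',im)
a=cv2.imread('pics/w2.png');b=im[130:270,215:345]
cv2.imwrite('pics/c3.png',np.hstack([cv2.resize(a[60:260,80:330],(450,360)),cv2.resize(b,(334,360))]))
```

```text
[-92.435  -1.114 174.889] -6.9039341479389815 [-7.6064 -2.0046 11.6524] 0.034837021136711735
```

View pics/c3.png

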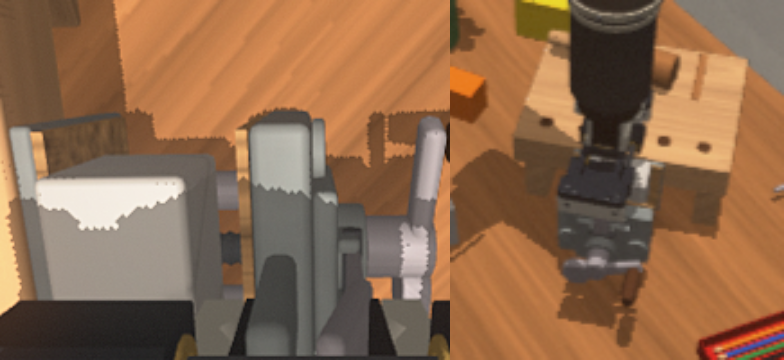

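The jaw slides with the lever held squeezed. The crop still shows a small gap between the cork at (242,210) and the stone at (200,240). I'll go on gently.

Request:
apply_moves:
  deltas:
    - {"fingers":26,"delta_pos":[0,-1.5,0],"angular":[0,0,0]}
    - {"fingers":26,"delta_pos":[0,-3,0],"angular":[0,0,0]}
    - {"fingers":26,"delta_pos":[0,-4.5,0],"angular":[0,0,0]}
    - {"fingers":26,"delta_pos":[0,-6,0],"angular":[0,0,0]}
    - {"fingers":26,"delta_pos":[0,-7.5,0],"angular":[0,0,0]}
    - {"fingers":26,"delta_pos":[0,-9,0],"angular":[0,0,0]}
    - {"fingers":26,"delta_pos":[0,-10,0],"angular":[0,0,0]}
    - {"fingers":26,"delta_pos":[0,-11,0],"angular":[0,0,0]}
    - {"fingers":26,"delta_pos":[0,-12,0],"angular":[0,0,0]}
    - {"fingers":26,"delta_pos":[0,-12,0],"angular":[0,0,0]}

```text
clock: 6.2
tool_pos: [0.497, -0.0653, 0.1749]
orientation: [179.8, 0.1, -46.5]
force: [-7.5, -0.9, 12.9]
opening: 0.0352
gripper_force: 31.8
```

Run:
```python
from h import *
o=ctrl.get_obs();print(B(pose()[:3,3]),o['force']@ex,o['force'],o['opening'])
```

```text
[-80.603   -0.9943 174.9163] -6.0443676682763305 [-7.4689 -0.899  12.913 ] 0.03515667037433926
```

Request:
apply_moves:
  deltas:
    - {"fingers":26,"delta_pos":[0,-0.7,0],"angular":[0,0,0]}
    - {"fingers":26,"delta_pos":[0,-1.4,0],"angular":[0,0,0]}
    - {"fingers":26,"delta_pos":[0,-2.1,0],"angular":[0,0,0]}
    - {"fingers":26,"delta_pos":[0,-2.8,0],"angular":[0,0,0]}
    - {"fingers":26,"delta_pos":[0,-3.4,0],"angular":[0,0,0]}
    - {"fingers":26,"delta_pos":[0,-3.4,0],"angular":[0,0,0]}

```text
clock: 6.8
tool_pos: [0.4994, -0.063, 0.1749]
orientation: [179.8, 0.1, -46.5]
force: [-8.8, -1.2, 12.6]
opening: 0.0351
gripper_force: 31.8
```

Run:
```python
from h import *
o=ctrl.get_obs();print(B(pose()[:3,3]),o['force']@ex,o['force'],o['opening'])
```

```text
[-77.3202  -0.9451 174.9098] -7.2114410126788275 [-8.7823 -1.2087 12.6175] 0.035074397526929445
```

Request:
apply_moves:
  deltas:
    - {"fingers":26,"delta_pos":[0,-0.5,0],"angular":[0,0,0]}
    - {"fingers":26,"delta_pos":[0,-1.0,0],"angular":[0,0,0]}
    - {"fingers":26,"delta_pos":[0,-1.4,0],"angular":[0,0,0]}
    - {"fingers":26,"delta_pos":[0,-1.4,0],"angular":[0,0,0]}

```text
clock: 7.2
tool_pos: [0.4997, -0.0626, 0.1749]
orientation: [179.7, 0.1, -46.5]
force: [-10.1, -3.2, 14.1]
opening: 0.0348
gripper_force: 31.6
```

Run:
```python
from h import *
o=ctrl.get_obs();print(B(pose()[:3,3]),o['force']@ex,o['force'],o['opening'])
```

```text
[-76.7724  -0.9089 174.9021] -9.52191597686195 [-10.1018  -3.176   14.1013] 0.03481428024521062
```

Request:
apply_moves:
  deltas:
    - {"fingers":26,"delta_pos":[0,-0.5,0],"angular":[0,0,0]}
    - {"fingers":26,"delta_pos":[0,-1.0,0],"angular":[0,0,0]}
    - {"fingers":26,"delta_pos":[0,-1.5,0],"angular":[0,0,0]}
    - {"fingers":26,"delta_pos":[0,-1.5,0],"angular":[0,0,0]}

```text
clock: 7.6
tool_pos: [0.4998, -0.0625, 0.1749]
orientation: [179.6, 0.1, -46.6]
force: [-13.2, -7.5, 16.7]
opening: 0.0346
gripper_force: 31.2
```

Run:
```python
from h import *
o=ctrl.get_obs();print(B(pose()[:3,3]),o['force']@ex,o['force'],o['opening'])
```

```text
[-76.6819  -0.8682 174.9187] -14.735924273496257 [-13.1565  -7.5343  16.6774] 0.03464550305032327
```

The jaw is blocked at about a 51 mm opening with a gentle push, so the stone is up against both linings. Releasing and lifting.

Request:
apply_moves:
  deltas:
    - {"fingers":50,"delta_pos":[0,2,0],"angular":[0,0,0]}
    - {"fingers":70,"delta_pos":[0,2,0],"angular":[0,0,0]}
    - {"fingers":80,"delta_pos":[0,0,0],"angular":[0,0,0]}
    - {"fingers":80,"delta_pos":[0,0,0],"angular":[0,0,0]}
    - {"fingers":80,"delta_pos":[0,0,0],"angular":[0,0,0]}
    - {"fingers":80,"delta_pos":[0,4,-25],"angular":[0,0,0]}
    - {"fingers":80,"delta_pos":[0,4,-60],"angular":[0,0,0]}
    - {"fingers":80,"delta_pos":[0,4,-100],"angular":[0,0,0]}
    - {"fingers":80,"delta_pos":[0,4,-140],"angular":[0,0,0]}
    - {"fingers":80,"delta_pos":[0,4,-140],"angular":[0,0,0]}

```text
clock: 8.6
tool_pos: [0.5034, -0.0625, 0.3205]
orientation: [-179.6, -0.4, -46.5]
force: [0.1, -0.7, -0.6]
opening: 0.0798
gripper_force: 0.0
```

Run:
```python
from h import *
T=pose();np.save('T2.npy',T);print(B(T[:3,3]))
im=ctrl.snapshot('wrist')[:,:,::-1];cv2.imwrite('pics/w3.png',im)
cv2.imwrite('pics/c4.png',cv2.resize(im[90:290,100:350],(750,600),interpolation=cv2.INTER_CUBIC))
# tool pose for grip: yaw with tool x = -bench x ; tilt sign check
for t in(-25,25):
    R=Rn.from_euler('xyz',[180,0,43.4-180],degrees=True)*Rn.from_euler('y',t,degrees=True);print(t,R.as_matrix()[:,2]@ex)
```

```text
[-74.024   -3.3426 320.4829]
-25 0.42261826174069955
25 -0.42261826174069955
```

View pics/c4.png

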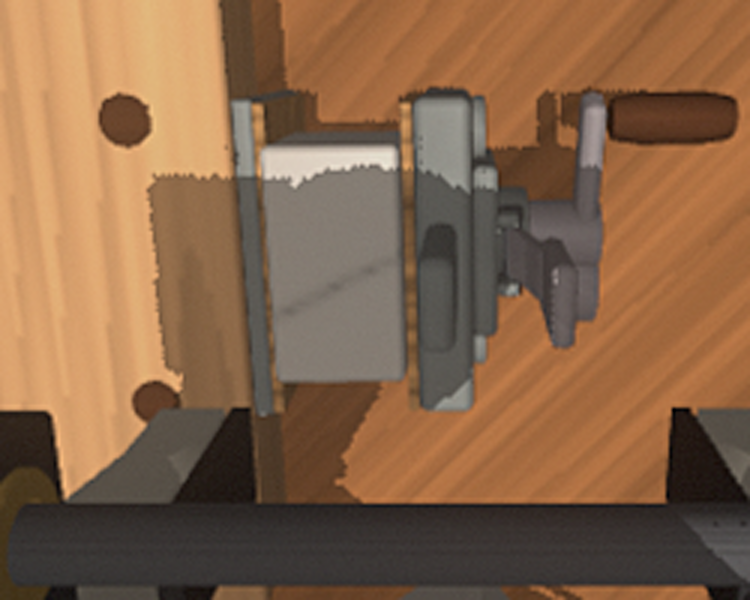

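The crop shows the stone square between the two cork faces, the lever standing away from the post at (563,300), and the grip from (608,118) to (738,118) on the -y side. Next is the grip position.

Run:
```python
from h import *
from scipy.optimize import brentq
T=np.load('T2.npy')
f=lambda u,v:(100+u/3,90+v/3)
for k,(u,v) in(('gin',(608,118)),('gout',(738,118))):
    for z in np.arange(60,146,10):
        b=B(onz('wrist',*f(u,v),z/1e3,T));print(k,b,np.hypot(b[1]+.8,b[2]-90))
for k,(u,v) in(('cork-y',(412,103)),('cork+y',(418,407)),('rear',(253,103)),('rear',(273,410))):print(k,B(onz('wrist',*f(u,v),.148,T)))
```

```text
gin [-138.9303  -48.8037   60.    ] 56.60701799709985
gin [-137.3864  -49.4813   70.    ] 52.6294992623011
gin [-135.8425  -50.1588   80.    ] 50.36161305740357
gin [-134.2986  -50.8364   90.    ] 50.036367953252274
gin [-132.7547  -51.5139  100.    ] 51.69044725313744
gin [-131.2108  -52.1915  110.    ] 55.14603093217168
gin [-129.6669  -52.869   120.    ] 60.09313845175016
gin [-128.123   -53.5466  130.    ] 66.1982176607264
gin [-126.5791  -54.2242  140.    ] 73.17199549690525
gout [-198.5354  -48.912    60.    ] 56.698860509219074
gout [-195.5671  -49.5869   70.    ] 52.72726744711422
gout [-192.5987  -50.2619   80.    ] 50.46265801288201
gout [-189.6303  -50.9369   90.    ] 50.13687412374849
gout [-186.662   -51.6118  100.    ] 51.78651959695757
gout [-183.6936  -52.2868  110.    ] 55.23488253741002
gout [-180.7253  -52.9618  120.    ] 60.1735162489848
gout [-177.7569  -53.6368  130.    ] 66.27007649386069
gout [-174.7885  -54.3117  140.    ] 73.23595558963778
cork-y [-54.2247 -59.9634 148.    ]
cork+y [-55.039   58.2271 148.    ]
rear [  3.4649 -59.8668 148.    ]
rear [  2.8932  59.7919 148.    ]
```

Run:
```python
from h import *
im=cv2.imread('pics/side0.png');hsv=cv2.cvtColor(im,cv2.COLOR_BGR2HSV)
# dark brown grip mask
m=((hsv[...,2]<95)&(hsv[...,1]>90)).astype(np.uint8);r=np.zeros_like(m);r[236:262,274:295]=1;m&=r
n,l,s,c=cv2.connectedComponentsWithStats(m);print(s,c)
i=1+s[1:,4].argmax();u,v=c[i]
def onx(n,u,v,x):
    c,d=ray(n,u,v);t=(x/1e3-(c-O)@ex)/(d@ex);return B(c+d*t)
print(onx('side',u,v,-206),onx('side',u,v,-204),onx('side',284.2,248.7,-206))
m2=cv2.imread('pics/top0.png');print(B(onz('top',255+318/4,160+232/4,.09)),B(onz('top',255+318/4,160+232/4,.11)))
```

```text
[[     0      0    512    384 196536]
 [   274    242     14     16     72]] [[255.4902 191.4789]
 [282.2639 249.0833]]
[-206.      -52.4262  111.1919] [-204.      -52.1601  108.2935] [-206.      -58.4401  115.3554]
[-208.6324  -58.5187   90.    ] [-205.8239  -55.6457  110.    ]
```

```bash
cat >> h.py <<'E'
def gt(phi,x=-162,r=55,zc=90,yc=-.8,up=0,tilt=20):
    "TCP world for grasp at crank angle phi (rad)"
    t=np.radians(tilt);return W(x+19*np.sin(t),yc-r*np.sin(phi),zc+r*np.cos(phi)+up-19*np.cos(t))
E
python3 - <<'E'
from h import *
tgt(gt(1.2,up=140),-136.6,0)
tgt(gt(1.2,up=140),-136.6,-20)
E
```

```text
dp [49.3758 81.3371 85.0592] ang [-0.3824  0.0879 90.0894]
dp [49.3758 81.3371 85.0592] ang [ 15.3303 -15.5968  89.1532]
```

Request:
apply_moves:
  deltas:
    - {"fingers":60,"delta_pos":[5,20,0],"angular":[0,0,8]}
    - {"fingers":60,"delta_pos":[10,50,0],"angular":[0,0,16]}
    - {"fingers":60,"delta_pos":[20,81,0],"angular":[0,0,24]}
    - {"fingers":60,"delta_pos":[30,81,0],"angular":[0,0,32]}
    - {"fingers":60,"delta_pos":[49,81,0],"angular":[0,0,40]}
    - {"fingers":60,"delta_pos":[49,81,0],"angular":[0,0,48]}
    - {"fingers":60,"delta_pos":[49,81,0],"angular":[0,0,56]}
    - {"fingers":60,"delta_pos":[49,81,0],"angular":[0,0,64]}
    - {"fingers":60,"delta_pos":[49,81,0],"angular":[0,0,72]}
    - {"fingers":60,"delta_pos":[49,81,0],"angular":[0,0,80]}

```text
clock: 9.65
tool_pos: [0.4753, -0.1537, 0.3133]
orientation: [179.9, -0.0, -126.9]
force: [-0.1, -0.2, -0.4]
opening: 0.0599
gripper_force: 0.0
```

Run:
```python
from h import *
print(ctrl.get_obs()['joint_pos'],B(pose()[:3,3]));tgt(gt(1.2,up=80),-136.6,-20)
```

```text
[  4.6435   1.0672 -12.511   -0.0264 -76.4996 -41.4952] [-157.0793  -50.2744  313.3285]
dp [ -1.3322  -2.2146 141.2494] ang [  1.772  -19.9903   9.6305]
```

Request:
apply_moves:
  deltas:
    - {"fingers":60,"delta_pos":[-1,-2,20],"angular":[0.5,-6,3]}
    - {"fingers":60,"delta_pos":[-1,-2,50],"angular":[1,-12,6]}
    - {"fingers":60,"delta_pos":[-1,-2,85],"angular":[1.5,-18,9]}
    - {"fingers":60,"delta_pos":[-1,-2,120],"angular":[1.8,-20,9.6]}
    - {"fingers":60,"delta_pos":[-1,-2,141],"angular":[1.8,-20,9.6]}
    - {"fingers":60,"delta_pos":[-1,-2,160],"angular":[1.8,-20,9.6]}
    - {"fingers":60,"delta_pos":[-1,-2,180],"angular":[1.8,-20,9.6]}
    - {"fingers":60,"delta_pos":[-1,-2,200],"angular":[1.8,-20,9.6]}
    - {"fingers":60,"delta_pos":[-1,-2,221],"angular":[1.8,-20,9.6]}
    - {"fingers":60,"delta_pos":[-1,-2,221],"angular":[1.8,-20,9.6]}

```text
clock: 10.65
tool_pos: [0.4754, -0.1536, 0.0901]
orientation: [179.8, 19.9, -136.4]
force: [-1.0, -1.0, -0.4]
opening: 0.0598
gripper_force: 0.0
```

Run:
```python
from h import *
o=ctrl.get_obs();print(o['joint_pos'],B(pose()[:3,3]),o['orientation']);tgt(gt(1.2),-136.6,-20)
im=ctrl.snapshot('wrist')[:,:,::-1];cv2.imwrite('pics/w4.png',im)
```

```text
[ -9.6999   9.6597 -28.2485 -23.9469 -42.6463 -20.2372] [-157.0065  -50.3099   90.091 ] [ 179.7765   19.8747 -136.3783]
dp [-2.0835 -1.7528 -1.3639] ang [ 0.2991 -0.1257  0.2081]
```

View pics/w4.png

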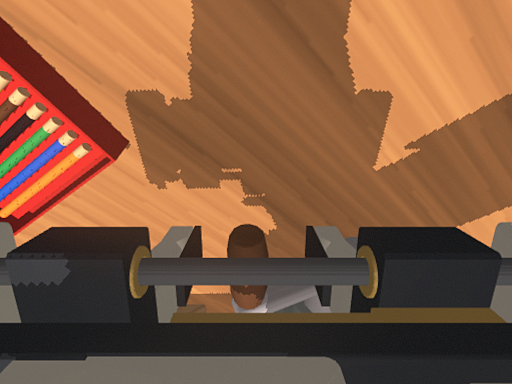

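The grip roller stands at (247,265), between the fingers at (195) and (315). Closing on it.

Request:
apply_moves:
  deltas:
    - {"fingers":40,"delta_pos":[0,-2,0],"angular":[0,0,0]}
    - {"fingers":26,"delta_pos":[0,-2,0],"angular":[0,0,0]}
    - {"fingers":15,"delta_pos":[0,-2,0],"angular":[0,0,0]}
    - {"fingers":15,"delta_pos":[0,-2,0],"angular":[0,0,0]}
    - {"fingers":15,"delta_pos":[0,-2,0],"angular":[0,0,0]}
    - {"fingers":15,"delta_pos":[0,-2,0],"angular":[0,0,0]}

```text
clock: 11.3
tool_pos: [0.4786, -0.1553, 0.0936]
orientation: [-179.9, 20.1, -136.2]
force: [1.5, 1.2, 1.6]
opening: 0.0195
gripper_force: 30.0
```

```bash
cat >> h.py <<'E'
def st():
    o=ctrl.get_obs();T=pose();b=B(T[:3,3]);R=T[:3,:3];g=B(T[:3,3]-.019*R[:,2])
    F=o['force'];phi=np.arctan2(-(g[1]+.8),g[2]-90)%(2*np.pi)
    t=np.array([0,-np.cos(phi),-np.sin(phi)]);Fb=np.array([F@ex,F@ey,F[2]])
    print('t',o['clock'],'grasp',g,'phi',phi,'r',np.hypot(g[1]+.8,g[2]-90),'Fb',Fb,'push',-Fb@t,'rad',Fb@[0,-np.sin(phi),np.cos(phi)],'open',o['opening'],o['gripper_force']);return g,phi,T
def arc(steps,r=55):
    "deltas (tool axes) to grasp points at crank angles; from pose now"
    g,phi,T=st()
    for p in steps:
        d=W(-162,-.8-r*np.sin(p),90+r*np.cos(p))-W(*g);print(round(p,2),np.round(T[:3,:3].T@d*1000,1))
E
python3 - <<'E'
from h import *
arc(np.arange(1.3,3.0,.15))
E
```

```text
t 11.3 grasp [-162.3631  -53.7801  111.4153] phi 1.1866619684901687 r 57.14466679805926 Fb [ 1.9039 -0.1004  1.6354] push 1.4786179149864105 rad 0.7059731785777654 open 0.019531899831851284 29.985673427581787
1.3 [ 2.  -0.   6.4]
1.45 [ 4.7 -1.6 14. ]
1.6 [ 7.6 -2.  21.7]
1.75 [10.4 -1.1 29.4]
1.9 [13.1  1.  36.9]
2.05 [15.7  4.2 44.1]
2.2 [18.1  8.6 50.7]
2.35 [20.2 13.9 56.6]
2.5 [22.  20.1 61.7]
2.65 [23.5 27.1 65.8]
2.8 [24.6 34.6 69. ]
2.95 [25.3 42.6 71. ]
```

Request:
apply_moves:
  deltas:
    - {"fingers":15,"delta_pos":[2,-1,6],"angular":[0,0,0]}
    - {"fingers":15,"delta_pos":[4,-2,12],"angular":[0,0,0]}
    - {"fingers":15,"delta_pos":[6.5,-3,18.5],"angular":[0,0,0]}
    - {"fingers":15,"delta_pos":[9,-2.5,25.5],"angular":[0,0,0]}
    - {"fingers":15,"delta_pos":[11.5,-1.5,33],"angular":[0,0,0]}
    - {"fingers":15,"delta_pos":[14.5,1.5,40.5],"angular":[0,0,0]}
    - {"fingers":15,"delta_pos":[17,5,47.5],"angular":[0,0,0]}
    - {"fingers":15,"delta_pos":[19,10,54],"angular":[0,0,0]}
    - {"fingers":15,"delta_pos":[21,16,59],"angular":[0,0,0]}
    - {"fingers":15,"delta_pos":[22,20,61.5],"angular":[0,0,0]}

```text
clock: 12.3
tool_pos: [0.4644, -0.1404, 0.0274]
orientation: [-180.0, 20.0, -136.2]
force: [-4.8, -1.2, 8.1]
opening: 0.019
gripper_force: 30.0
```

```bash
sed -i 's/g\[1\]+\.8/g[1]+2.2/g; s/W(-162,-\.8-r/W(X,-2.2-r/; s/def arc(steps,r=55)/def arc(steps,r=55,X=-162)/' h.py
python3 - <<'E'
from h import *
arc(np.arange(2.5,4.6,.12))
E
```

```text
t 12.3 grasp [-162.3729  -33.1701   45.2983] phi 2.5357033451808224 r 54.38190833588851 Fb [-4.3379  2.4337  8.113 ] push 2.6198376269535135 rad -8.054802824198292 open 0.019038576532908046 29.98037338256836
2.5 [-0.6 -1.9 -0.5]
2.62 [0.6 3.6 2.9]
2.74 [1.6 9.5 5.7]
2.86 [ 2.3 15.7  7.8]
2.98 [ 2.8 22.1  9.2]
3.1 [ 3.  28.7  9.8]
3.22 [ 2.9 35.3  9.7]
3.34 [ 2.5 41.8  8.9]
3.46 [ 1.9 48.2  7.3]
3.58 [ 1.1 54.3  5. ]
3.7 [-0.1 60.1  2.1]
3.82 [-1.4 65.5 -1.5]
3.94 [-2.9 70.4 -5.7]
4.06 [ -4.7  74.7 -10.4]
4.18 [ -6.6  78.3 -15.5]
4.3 [ -8.6  81.3 -21. ]
4.42 [-10.7  83.6 -26.8]
4.54 [-13.   85.1 -32.8]
```

Request:
apply_moves:
  deltas:
    - {"fingers":15,"delta_pos":[0,5,2],"angular":[0,0,0]}
    - {"fingers":15,"delta_pos":[1,11,4.5],"angular":[0,0,0]}
    - {"fingers":15,"delta_pos":[1.5,18,6.5],"angular":[0,0,0]}
    - {"fingers":15,"delta_pos":[2,25,8],"angular":[0,0,0]}
    - {"fingers":15,"delta_pos":[2,32,8.3],"angular":[0,0,0]}
    - {"fingers":15,"delta_pos":[2,39,7.7],"angular":[0,0,0]}
    - {"fingers":15,"delta_pos":[1,45,6.5],"angular":[0,0,0]}
    - {"fingers":15,"delta_pos":[0.5,51,4.5],"angular":[0,0,0]}
    - {"fingers":15,"delta_pos":[-0.5,56.5,2.3],"angular":[0,0,0]}
    - {"fingers":15,"delta_pos":[-1,59.5,0.5],"angular":[0,0,0]}

```text
clock: 13.3
tool_pos: [0.4229, -0.0976, 0.0268]
orientation: [-180.0, 19.9, -136.2]
force: [-4.8, -6.7, -2.5]
opening: 0.0193
gripper_force: 30.0
```

Run:
```python
from h import *
arc(np.arange(3.7,6,.12))
```

```text
t 13.3 grasp [-163.1093   26.4233   44.6658] phi 3.704769965636838 r 53.61420178612091 Fb [-8.0681 -1.5969 -2.4586] push 2.662858450239909 rad 1.2263636247559442 open 0.019276418140010812 29.973256587982178
3.7 [-0.6  0.5  1.6]
3.82 [-1.9  5.9 -2. ]
3.94 [-3.5 10.8 -6.1]
4.06 [ -5.2  15.1 -10.8]
4.18 [ -7.1  18.8 -16. ]
4.3 [ -9.1  21.8 -21.5]
4.42 [-11.2  24.  -27.3]
4.54 [-13.4  25.5 -33.3]
4.66 [-15.7  26.3 -39.5]
4.78 [-17.9  26.2 -45.7]
4.9 [-20.1  25.4 -51.8]
5.02 [-22.3  23.8 -57.9]
5.14 [-24.4  21.4 -63.7]
5.26 [-26.3  18.3 -69.1]
5.38 [-28.2  14.5 -74.2]
5.5 [-29.8  10.2 -78.9]
5.62 [-31.3   5.2 -83. ]
5.74 [-32.5  -0.2 -86.5]
5.86 [-33.5  -6.1 -89.4]
5.98 [-34.3 -12.2 -91.6]
```

Request:
apply_moves:
  deltas:
    - {"fingers":15,"delta_pos":[0,5,-1],"angular":[0,0,0]}
    - {"fingers":15,"delta_pos":[-1.5,10.3,-6],"angular":[0,0,0]}
    - {"fingers":15,"delta_pos":[-3.2,15,-11],"angular":[0,0,0]}
    - {"fingers":15,"delta_pos":[-5,18.8,-16.5],"angular":[0,0,0]}
    - {"fingers":15,"delta_pos":[-7,21.8,-22],"angular":[0,0,0]}
    - {"fingers":15,"delta_pos":[-9,24,-28],"angular":[0,0,0]}
    - {"fingers":15,"delta_pos":[-11.4,25.5,-34],"angular":[0,0,0]}
    - {"fingers":15,"delta_pos":[-13.7,26.3,-40],"angular":[0,0,0]}
    - {"fingers":15,"delta_pos":[-14.8,26.3,-43],"angular":[0,0,0]}

```text
clock: 14.2
tool_pos: [0.4048, -0.0789, 0.0728]
orientation: [-180.0, 20.0, -136.2]
force: [-3.4, -5.4, -2.4]
opening: 0.0191
gripper_force: 30.0
```

Run:
```python
from h import *
arc(np.arange(4.7,6.9,.12),X=-164)
```

```text
t 14.2 grasp [-163.4833   52.4641   90.7066] phi 4.725313959874829 r 54.66866307328245 Fb [-6.2312 -1.601  -2.4172] push 2.3962977931058864 rad -1.63210242677496 open 0.019075225877836832 29.97348189353943
4.7 [1.  0.3 1.1]
4.82 [-1.3  0.  -5.1]
4.94 [ -3.5  -1.1 -11.2]
5.06 [ -5.6  -3.  -17.1]
5.18 [ -7.7  -5.6 -22.8]
5.3 [ -9.6  -8.9 -28.2]
5.42 [-11.4 -12.9 -33.1]
5.54 [-13.  -17.5 -37.6]
5.66 [-14.4 -22.6 -41.5]
5.78 [-15.5 -28.2 -44.9]
5.9 [-16.5 -34.1 -47.5]
6.02 [-17.1 -40.4 -49.5]
6.14 [-17.6 -46.8 -50.8]
6.26 [-17.7 -53.4 -51.3]
6.38 [-17.6 -60.  -51.1]
6.5 [-17.2 -66.5 -50.1]
6.62 [-16.5 -72.9 -48.4]
6.74 [-15.6 -78.9 -46.1]
6.86 [-14.5 -84.7 -43. ]
```

Request:
apply_moves:
  deltas:
    - {"fingers":15,"delta_pos":[-0.5,0,-5],"angular":[0,0,0]}
    - {"fingers":15,"delta_pos":[-2.5,-1,-11],"angular":[0,0,0]}
    - {"fingers":15,"delta_pos":[-4.6,-3,-17],"angular":[0,0,0]}
    - {"fingers":15,"delta_pos":[-6.7,-5.6,-23],"angular":[0,0,0]}
    - {"fingers":15,"delta_pos":[-8.6,-9,-28],"angular":[0,0,0]}
    - {"fingers":15,"delta_pos":[-10.4,-13,-33],"angular":[0,0,0]}
    - {"fingers":15,"delta_pos":[-12,-17.5,-37.6],"angular":[0,0,0]}
    - {"fingers":15,"delta_pos":[-13.4,-22.6,-41.5],"angular":[0,0,0]}
    - {"fingers":15,"delta_pos":[-14.5,-28.2,-45],"angular":[0,0,0]}

```text
clock: 15.1
tool_pos: [0.425, -0.1001, 0.1219]
orientation: [-179.9, 20.1, -136.2]
force: [-3.7, 2.9, 4.5]
opening: 0.0189
gripper_force: 30.0
```

Run:
```python
from h import *
arc(np.arange(5.8,7.9,.1),X=-165)
```

```text
t 15.1 grasp [-163.4043   23.1826  139.7542] phi 5.811442318195245 r 55.85480632153075 Fb [-0.6883  4.6177  4.5097] push 2.0639608115778243 rad 6.115623249646676 open 0.01890069423123003 29.979346990585327
5.8 [1.9 0.2 0.4]
5.9 [ 1.1 -4.8 -1.7]
6.0 [  0.5 -10.   -3.4]
6.1 [  0.1 -15.4  -4.6]
6.2 [ -0.1 -20.8  -5.3]
6.3 [ -0.1 -26.3  -5.5]
6.4 [  0.  -31.8  -5.1]
6.5 [  0.4 -37.2  -4.3]
6.6 [  0.9 -42.5  -2.9]
6.7 [  1.7 -47.6  -1.1]
6.8 [  2.5 -52.5   1.3]
6.9 [  3.6 -57.2   4. ]
7.0 [  4.8 -61.5   7.2]
7.1 [  6.1 -65.4  10.8]
7.2 [  7.6 -69.   14.7]
7.3 [  9.2 -72.1  19. ]
7.4 [ 10.8 -74.7  23.5]
7.5 [ 12.6 -76.9  28.2]
7.6 [ 14.4 -78.5  33.2]
7.7 [ 16.3 -79.6  38.2]
7.8 [ 18.2 -80.2  43.4]
7.9 [ 20.1 -80.2  48.5]
```

Request:
apply_moves:
  deltas:
    - {"fingers":15,"delta_pos":[0,-4.8,-1.5],"angular":[0,0,0]}
    - {"fingers":15,"delta_pos":[-0.8,-10,-3],"angular":[0,0,0]}
    - {"fingers":15,"delta_pos":[-1.2,-15.4,-4],"angular":[0,0,0]}
    - {"fingers":15,"delta_pos":[-1.4,-20.8,-4.7],"angular":[0,0,0]}
    - {"fingers":15,"delta_pos":[-1.4,-26.3,-5],"angular":[0,0,0]}
    - {"fingers":15,"delta_pos":[-1.2,-31.8,-4.5],"angular":[0,0,0]}
    - {"fingers":15,"delta_pos":[-0.9,-37.2,-3.7],"angular":[0,0,0]}
    - {"fingers":15,"delta_pos":[-0.4,-42.5,-2.5],"angular":[0,0,0]}
    - {"fingers":15,"delta_pos":[-0.2,-45,-1.7],"angular":[0,0,0]}

```text
clock: 16.0
tool_pos: [0.4576, -0.1333, 0.1243]
orientation: [-179.7, 20.2, -136.1]
force: [-1.7, 4.5, 7.5]
opening: 0.0192
gripper_force: 30.0
```

Run:
```python
from h import *
arc(np.arange(6.7,8.5,.1),X=-164)
```

```text
t 16.0 grasp [-162.5351  -23.2891  142.101 ] phi 0.3846149206934786 r 56.20730131718563 Fb [1.8728 4.4801 7.4584] push 6.951210858129446 rad 5.232557366360237 open 0.01916555475466878 29.979758262634277
6.7 [ 2.  -1.2  1.2]
6.8 [ 2.9 -6.1  3.5]
6.9 [  4.  -10.7   6.3]
7.0 [  5.2 -15.    9.5]
7.1 [  6.5 -18.9  13.1]
7.2 [  8.  -22.5  17. ]
7.3 [  9.6 -25.6  21.3]
7.4 [ 11.3 -28.2  25.8]
7.5 [ 13.  -30.3  30.6]
7.6 [ 14.8 -32.   35.5]
7.7 [ 16.7 -33.   40.5]
7.8 [ 18.6 -33.6  45.7]
7.9 [ 20.5 -33.6  50.8]
8.0 [ 22.4 -33.   56. ]
8.1 [ 24.2 -31.9  61. ]
8.2 [ 26.1 -30.3  66. ]
8.3 [ 27.8 -28.2  70.7]
8.4 [ 29.4 -25.5  75.2]
```

Request:
apply_moves:
  deltas:
    - {"fingers":15,"delta_pos":[0.3,-2,0.6],"angular":[0,0,0]}
    - {"fingers":15,"delta_pos":[0.6,-3.8,1.4],"angular":[0,0,0]}
    - {"fingers":15,"delta_pos":[0.9,-5.6,2.3],"angular":[0,0,0]}
    - {"fingers":15,"delta_pos":[1.3,-7.3,3.3],"angular":[0,0,0]}
    - {"fingers":15,"delta_pos":[1.7,-9,4.3],"angular":[0,0,0]}
    - {"fingers":15,"delta_pos":[1.7,-9,4.3],"angular":[0,0,0]}

```text
clock: 16.6
tool_pos: [0.4639, -0.1397, 0.1197]
orientation: [-179.7, 20.2, -136.1]
force: [1.0, 4.2, 5.7]
opening: 0.019
gripper_force: 30.0
```

Run:
```python
from h import *
arc(np.arange(6.8,7.4,.05),X=-163)
```

```text
t 16.6 grasp [-162.3558  -32.1958  137.513 ] phi 0.563129325682624 r 56.189299775953465 Fb [3.5507 2.3564 5.6702] push 5.01953888818091 rad 3.536728575936567 open 0.019006964094254414 29.977387189865112
6.8 [ 0.5  2.8 -0.5]
6.85 [1.  0.5 0.8]
6.9 [ 1.5 -1.8  2.3]
6.95 [ 2.1 -4.   3.8]
7.0 [ 2.7 -6.1  5.5]
7.05 [ 3.4 -8.1  7.2]
7.1 [  4.1 -10.    9.1]
7.15 [  4.8 -11.9  11. ]
7.2 [  5.6 -13.6  13. ]
7.25 [  6.3 -15.2  15.1]
7.3 [  7.2 -16.7  17.2]
7.35 [  8.  -18.1  19.5]
7.4 [  8.8 -19.3  21.8]
```

Request:
apply_moves:
  deltas:
    - {"fingers":15,"delta_pos":[0.4,-1.8,1],"angular":[0,0,0]}
    - {"fingers":15,"delta_pos":[0.9,-3.6,2.1],"angular":[0,0,0]}
    - {"fingers":15,"delta_pos":[1.4,-5.3,3.3],"angular":[0,0,0]}
    - {"fingers":15,"delta_pos":[2,-7,4.7],"angular":[0,0,0]}
    - {"fingers":15,"delta_pos":[2.6,-8.5,6],"angular":[0,0,0]}
    - {"fingers":15,"delta_pos":[3.2,-10,7.5],"angular":[0,0,0]}

```text
clock: 17.2
tool_pos: [0.4706, -0.1465, 0.112]
orientation: [-179.7, 20.3, -136.1]
force: [-0.1, 7.6, 12.1]
opening: 0.0189
gripper_force: 30.0
```

Run:
```python
from h import *
arc(np.arange(7.0,7.7,.05),X=-163)
```

```text
t 17.2 grasp [-162.1809  -41.7663  129.7807] phi 0.7826965294701059 r 56.10697258419489 Fb [ 5.1647  5.5457 12.1125] push 12.473645075412966 rad 4.677157811014045 open 0.018912329252513054 29.982371628284454
7.0 [ 0.2  3.4 -1.9]
7.05 [ 0.8  1.4 -0.1]
7.1 [ 1.5 -0.5  1.7]
7.15 [ 2.2 -2.3  3.6]
7.2 [ 3.  -4.1  5.7]
7.25 [ 3.8 -5.7  7.7]
7.3 [ 4.6 -7.2  9.9]
7.35 [ 5.4 -8.5 12.1]
7.4 [ 6.3 -9.8 14.4]
7.45 [  7.2 -10.9  16.8]
7.5 [  8.  -11.9  19.2]
7.55 [  9.  -12.8  21.6]
7.6 [  9.9 -13.5  24.1]
7.65 [ 10.8 -14.2  26.6]
7.7 [ 11.8 -14.6  29.1]
```

Request:
apply_moves:
  deltas:
    - {"fingers":15,"delta_pos":[0,0,0],"angular":[0,0,0]}

```text
clock: 17.3
tool_pos: [0.4708, -0.1467, 0.1117]
orientation: [-179.7, 20.3, -136.1]
force: [1.7, 6.4, 5.3]
opening: 0.0192
gripper_force: 30.0
```

Run:
```python
from h import *
st()
```

```text
t 17.3 grasp [-162.1738  -42.0985  129.5247] phi 0.7901054824424263 r 56.16131683794614 Fb [5.6256 3.5208 5.346 ] push 6.275764013416096 rad 1.2611225504737174 open 0.01916929720134629 29.978583455085754
```

Request:
apply_moves:
  deltas:
    - {"fingers":15,"delta_pos":[0,0,0],"angular":[0,0,0]}
    - {"fingers":15,"delta_pos":[0,0,0],"angular":[0,0,0]}
    - {"fingers":15,"delta_pos":[0,0,0],"angular":[0,0,0]}

```text
clock: 17.6
tool_pos: [0.4708, -0.1467, 0.1117]
orientation: [-179.7, 20.3, -136.1]
force: [1.2, 6.7, 4.6]
opening: 0.0192
gripper_force: 30.0
```

Run:
```python
from h import *
st()
```

```text
t 17.6 grasp [-162.178   -42.0872  129.4825] phi 0.7904967973541972 r 56.123578069729746 Fb [5.507  4.0608 4.6415] push 6.155431251469904 rad 0.3792487697513536 open 0.019239083322761925 29.978610277175903
```

Request:
apply_moves:
  deltas:
    - {"fingers":15,"delta_pos":[0.6,-1.5,1.5],"angular":[0,0,0]}
    - {"fingers":15,"delta_pos":[1.2,-2.8,2.9],"angular":[0,0,0]}
    - {"fingers":15,"delta_pos":[1.8,-4,4.5],"angular":[0,0,0]}
    - {"fingers":15,"delta_pos":[2.4,-5.2,6.1],"angular":[0,0,0]}
    - {"fingers":15,"delta_pos":[3,-6.3,7.8],"angular":[0,0,0]}
    - {"fingers":15,"delta_pos":[3.3,-6.8,8.5],"angular":[0,0,0]}
    - {"fingers":15,"delta_pos":[3.3,-6.8,8.5],"angular":[0,0,0]}
    - {"fingers":15,"delta_pos":[3.3,-6.8,8.5],"angular":[0,0,0]}

```text
clock: 18.4
tool_pos: [0.4756, -0.1516, 0.1031]
orientation: [-179.7, 20.3, -136.1]
force: [-0.8, 9.2, 10.7]
opening: 0.0195
gripper_force: 30.0
```

Run:
```python
from h import *
arc(np.arange(7.2,7.9,.05),X=-162)
```

```text
t 18.4 grasp [-162.      -48.9259  120.9094] phi 0.9863753036701759 r 56.024138545086835 Fb [ 5.7159  7.2434 10.7053] push 12.924893015292717 rad -0.13489203034266745 open 0.01950513723704645 29.983085095882416
7.2 [-0.9  3.1 -2.4]
7.25 [-0.1  1.5 -0.3]
7.3 [ 0.7 -0.   1.9]
7.35 [ 1.5 -1.4  4.1]
7.4 [ 2.4 -2.7  6.4]
7.45 [ 3.3 -3.8  8.7]
7.5 [ 4.2 -4.8 11.1]
7.55 [ 5.1 -5.7 13.6]
7.6 [ 6.  -6.4 16. ]
7.65 [ 6.9 -7.  18.6]
7.7 [ 7.9 -7.5 21.1]
7.75 [ 8.8 -7.8 23.7]
7.8 [ 9.8 -8.1 26.2]
7.85 [10.7 -8.1 28.8]
7.9 [11.7 -8.  31.4]
```

Request:
apply_moves:
  deltas:
    - {"fingers":15,"delta_pos":[0,0,0],"angular":[0,0,0]}
    - {"fingers":15,"delta_pos":[0,0,0],"angular":[0,0,0]}

```text
clock: 18.6
tool_pos: [0.4756, -0.1515, 0.1031]
orientation: [-179.7, 20.3, -136.1]
force: [1.3, 8.7, 10.5]
opening: 0.0193
gripper_force: 30.0
```

Run:
```python
from h import *
st()
```

```text
t 18.6 grasp [-161.998   -48.8975  120.9191] phi 0.9859519391104716 r 56.00576291336135 Fb [ 6.9404  5.4795 10.4517] push 11.739715912650334 rad 1.2012939493647263 open 0.01928167824063178 29.983029663562775
```

Request:
apply_moves:
  deltas:
    - {"fingers":15,"delta_pos":[0,0,0],"angular":[0,0,0]}

```text
clock: 18.7
tool_pos: [0.4756, -0.1515, 0.1031]
orientation: [-179.7, 20.3, -136.1]
force: [1.2, 8.5, 10.8]
opening: 0.0196
gripper_force: 30.0
```

Run:
```python
from h import *
st()
```

```text
t 18.7 grasp [-161.9919  -48.8913  120.8942] phi 0.9862613430577529 r 55.986847039578024 Fb [ 6.6872  5.3262 10.7522] push 11.906009023941074 rad 1.491296130234776 open 0.01958670961609284 29.982886612415314
```

The static push is about 12 N at about 1.2 rad past first stiffening, so roughly 100–115 N of clamping. I'll stop here, release and withdraw.

Request:
apply_moves:
  deltas:
    - {"fingers":30,"delta_pos":[0,0,0],"angular":[0,0,0]}
    - {"fingers":50,"delta_pos":[0,0,0],"angular":[0,0,0]}
    - {"fingers":60,"delta_pos":[0,0,0],"angular":[0,0,0]}
    - {"fingers":60,"delta_pos":[0,0,-10],"angular":[0,0,0]}
    - {"fingers":60,"delta_pos":[0,0,-30],"angular":[0,0,0]}
    - {"fingers":60,"delta_pos":[0,0,-60],"angular":[0,0,0]}
    - {"fingers":60,"delta_pos":[0,0,-95],"angular":[0,0,0]}
    - {"fingers":60,"delta_pos":[0,0,-130],"angular":[0,0,0]}
    - {"fingers":60,"delta_pos":[0,0,-160],"angular":[0,0,0]}
    - {"fingers":60,"delta_pos":[0,0,-160],"angular":[0,0,0]}

```text
clock: 19.7
tool_pos: [0.4338, -0.1922, 0.256]
orientation: [-179.4, 20.2, -136.1]
force: [-0.3, 0.5, 0.1]
opening: 0.06
gripper_force: 0.0
```

Run:
```python
from h import *
im=ctrl.snapshot('top')[:,:,::-1];a=im[130:250,230:350]
b=ctrl.snapshot('side')[:,:,::-1][150:270,220:340]
f=lambda x:cv2.resize(x,(400,400),interpolation=cv2.INTER_CUBIC)
cv2.imwrite('pics/c5.png',np.hstack([f(a),f(b)]))
print(ctrl.get_obs()['force'])
```

```text
[ 1.3354  0.2192 -0.8717]
```

View pics/c5.png

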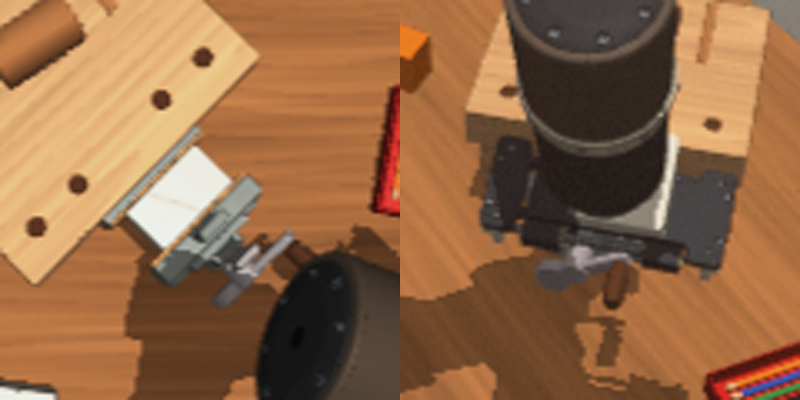

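The crop shows the stone square between both corks at (180,195). The lever is clear of the post, the crank is free, and the robot touches nothing.

```bash
python3 -c "
from plant import ctrl
print(ctrl.close_job())"
```

```text
the job is handed in; nothing more can be done
None
```

I handed the job in at about 20 s: the stone stands square between the linings, clamped at roughly 110 N (estimated from a final push of about 12 N at the grip, not measured), with the lever back at rest and the crank free; the hand-in returned no verdict.

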